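Clip the muddler into its holder

TASK

Put the wooden muddler away in the steel holder on the worktop: lay it along the holder above the two spring clips, press it straight down until its chamfered ends have spread the clips and it snaps in fully home between them, then let go. Either way round will do; leave the tongs and the glass ramekin where they are.

Things in the scene. Friction and masses are not known exactly. Their poses are not given: they have to be found in the camera images.
- muddler_mid (a point): centre of the muddler: a pale octagonal wooden stick lying on the worktop, 200 mm long, 30 mm across flats, 0.12 kg, its dark ends chamfered (last 8 mm taper at 45 degrees from 30 to 14 mm), two dark grooves near one end. x runs along it, z up as it lies; the centre starts 15 mm above the worktop. Grip it across its width at the middle
- seat (a point): muddler's centre when snapped home in the fixed steel holder, 50 mm above worktop; x along holder, z up. Base 250 x 70 x 10 mm; saddles at x = -62 and 62 mm (floor 35 mm up, flared walls 65 mm); at the ends two facing spring clips 94 mm high. Their ridges, 64 mm up, stand 188 mm apart and flare to 220 mm above. Pressing takes about 10 to 20 N; clips touch it from its centre 80 mm up
- tongs: bystander: orange kitchen tongs lying flat, 225 mm long, up to 55 mm wide, 14 mm high; origin on the underside near the middle, x along the tongs
- ramekin: bystander: round clear glass ramekin, 80 mm across, 45 mm high, standing upright; origin at the centre of its underside

How it is judged:
At the end, for the whole second after the job is handed in: The muddler lies snapped between the two clips: its centre within 12 mm sideways and 6 mm in height of the seat point, its length within 10 degrees of the holder's, either way round (horizontal distance between muddler_mid and seat below 0.012 m and z of muddler_mid in the frame of seat between -0.006 and 0.006 m and angle between the x axis of muddler_mid and the x axis of seat, either way round below 0.175 rad); the robot touches nothing.
It fails at once if the tongs are shifted by more than 30 mm (distance of tongs from where it was at the start of the episode above 0.03 m).
It fails at once if the glass ramekin is shifted by more than 30 mm (distance of ramekin from where it was at the start of the episode above 0.03 m).
It also fails if it takes over 38 s, if anything falls off the work surface, if the arm or the gripper's body presses on something with over 40 N, if the wrist force passes 120 N, or if a joint passes its speed limit or range.

ROBOT

A 6-joint arm with a two-finger parallel gripper is mounted at the origin on the work surface. World frame = base frame: x ahead of the robot, y to its left, z up, the work surface at z = 0. Lengths are in m, angles in rad, forces in N, time in s.
With the tool pointing down it reaches from about 0.225 to 0.725 m from the base axis. Payload 3.1 kg.
Tool frame: the origin (TCP) lies on the front face of the gripper's body, between the roots of the fingers; the fingertips stand 73 mm ahead of it and the grasp point (between the pads) lies 54 mm ahead of it; y points along the fingers, z is the direction in which the jaws open and shut, and the axes are right-handed (so a half turn about y gives the same grasp; the last joint's range is limited). The gripper opens to 85 mm and grips with 20 to 120 N. Pads are 22 mm wide; open, the fingers measure 114 mm over their backs; the gripper's body (76 mm by 85 mm) begins 54 mm behind the grasp point. The pads swing forward as they close: fully open they stand 13 mm farther back than shut.
Start: joints at [1.076, 0.048, 0.099, 1.622, 0, 1.443], TCP at [0.188, 0.49, 0.304] pointing down, gripper open.
Joint ranges: [-2.91, 2.91], [-0.99, 1.94], [-1.21, 1.42], [-2.12, 2.29], [-1.49, 1.47], [-3.14, 3.14]. Speed limits (rad/s): [2.79, 2.79, 3.14, 3.14, 3.14, 3.14].

INTERFACE

Orientations are given as a unit quaternion [x, y, z, w].
In Python, from rig import env gives the robot as it stands.
- The arm moves only by the tool send_rows, never from a script. Its argument "rows" is a list that holds one entry, the list of rows, each a list of 7 numbers: the shift along the tool's x, y, z in m, then the turn, a rotation vector about the tool's x, y, z in rad, then the closure, from -1 (fully open) to 1 (shut). A call has 1 to 12 rows; each row shifts and turns the commanded pose from where the row before left it, along the tool's axes as they then stand; what a row does not reach is not made up. A row lasts 1/12 s, in which the tool goes at most 41.7 mm and 7.16 degrees, less where a joint would pass 70% of its speed; a pose out of reach is approached as far as the arm can. A call with a gripper value outside its range is refused whole. The fingers move at their own pace and stop on an object; "squeeze" is the grip in N (left out, the last holds). Time passes only in rows, so rows that do not move let the fingers close. It gives the time, the measured TCP pose, the force and the opening at its end, in the units of the state.
- env.sense(): the state, without advancing time (a new reading comes with each control period).
- env.get_image(name): name is "scene" or "top" or "wrist"; returns a dict with "pixels" (480x640x3 uint8, blue, green, red), "depth" (480x640 float32, m along the optical axis (not along the pixel's ray), 0 where there is no reading), "camera_matrix" (3x3 intrinsics, pixels), "pose" (4x4, takes a point from camera to world coordinates). Camera axes: x right, y down, z forward; pixel columns grow to the right and rows downward; lengths in m; the calibration is good to about 2 mm. A picture is of the moment at which its call begins.
- env.job_done(): hands the job in, once; it reports no verdict.
The state is a dict: "time": time; "joints": joint angles; "joint_velocities": joint speeds; "tau": joint torques, N m; "ee_pos": TCP position; "tcp_rot": TCP orientation; "contact_force": force on the tool from outside, world axes, zero at the start; "torque": the same for the moment, N m; "width": finger opening in m.
Only numpy, scipy, OpenCV 4.12 (cv2) and the standard library are available. Lean on these libraries where they do the work, as an engineer would, in place of code of your own. Each camera call takes 0.05 s, during which the arm holds its last target.

## Working session

There is one attempt and no reset: what is moved stays moved. The work goes in short steps, Python scripts to look and compute and a tool call to move; the robot and the scene stay as the last step left them, time stands still between calls to the robot, and variables do not carry over. Pictures are saved under pics/ and viewed, and the job is handed in when it is done.

Besides the shell and the picture viewer there is one more tool, called after "Emit:" as name(argument=value, ...) on one line, values as JSON. send_rows: Moves the arm, as the interface text tells. Its arguments: {"type":"object","properties":{"rows":{"type":"array","items":{"type":"array","items":{"type":"array","items":{"type":"number"}}}},"squeeze":{"type":"number"}},"required":["rows"]}

```bash
mkdir -p pics; ls
python3 - <<'E'
from rig import env
import cv2,numpy as np
s=env.sense()
for k in s: print(k,np.round(s[k],3))
for n in ["scene","top"]:
    i=env.get_image(n); cv2.imwrite(f"pics/{n}0.png",i["pixels"]); np.savez(f"{n}0.npz",**i)
    print(n,np.round(i["pose"],3).tolist(),i["camera_matrix"].tolist())
E
```

```text
pics
time 0.0
joints [ 1.076  0.049  0.098  1.622 -0.     1.443]
joint_velocities [-0.    -0.    -0.002 -0.     0.001  0.001]
tau [ 0.0000e+00 -3.3878e+01  3.2002e+01  2.0000e-02 -0.0000e+00  0.0000e+00]
ee_pos [0.188 0.49  0.303]
tcp_rot [ 0.696 -0.129  0.129 -0.694]
contact_force [ 0.033  0.204 -0.103]
torque [0.01  0.025 0.022]
width 0.085
scene [[0.227, 0.784, -0.577, 1.025], [0.974, -0.193, 0.121, -0.067], [-0.017, -0.59, -0.807, 0.814], [0.0, 0.0, 0.0, 1.0]] [[612.6214238216845, 0.0, 315.5257627485095], [0.0, 612.6214238216845, 245.940405867344], [0.0, 0.0, 1.0]]
top [[-0.022, -0.994, 0.11, 0.437], [-0.999, 0.019, -0.028, 0.032], [0.026, -0.11, -0.994, 0.863], [0.0, 0.0, 0.0, 1.0]] [[526.8586964150722, 0.0, 311.8564018450646], [0.0, 526.8586964150722, 240.8031719165942], [0.0, 0.0, 1.0]]
```

View pics/top0.png

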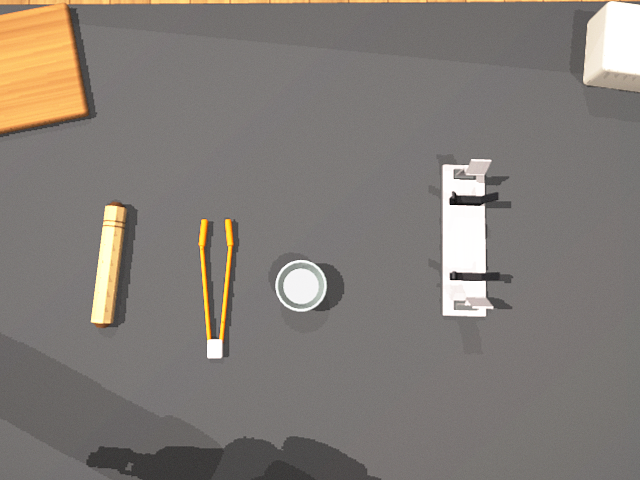

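View pics/scene0.png

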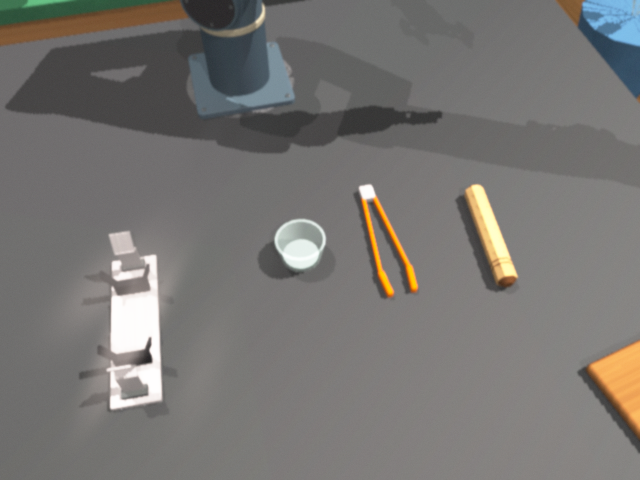

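The top view shows the muddler at about (109,264), the tongs at (217,290), the ramekin at (301,286) and the holder at (465,241), with its base spanning rows 165-316. In the scene view the holder is at (135,330) and the muddler at (490,235).

```bash
cat > h.py <<'E'
import numpy as np,cv2
def cloud(i):
    K=i["camera_matrix"];d=i["depth"];v,u=np.indices(d.shape)
    P=np.stack([(u-K[0,2])/K[0,0]*d,(v-K[1,2])/K[1,1]*d,d],-1)
    T=i["pose"];return P@T[:3,:3].T+T[:3,3]
def rect(p):
    c,s,a=cv2.minAreaRect((p*1000).astype(np.float32)); return np.round(c,1),np.round(s,1),round(a,2)
E
python3 - <<'E'
from h import *
def box(P,d,x0,x1,y0,y1,z0,z1):
    return P[(d>0)&(P[...,0]>x0)&(P[...,0]<x1)&(P[...,1]>y0)&(P[...,1]<y1)&(P[...,2]>z0)&(P[...,2]<z1)]
for n in ["top0","scene0"]:
    i=dict(np.load(n+".npz"));P=cloud(i);d=i["depth"]
    print(n,"table z",np.median(box(P,d,.3,.5,-.1,.1,-.02,.006)[:,2]))
    if n=="top0":
        for uv in [(109,264),(104,324),(115,204),(301,286),(465,241),(480,168),(478,300),(217,290)]: print(uv,np.round(P[uv[1],uv[0]],3))
    mud=box(P,d,.2,.6,.3,.5,.008,.05); print("mud",len(mud),rect(mud[:,:2]),mud[:,2].max(), rect(mud[mud[:,2]>.025][:,:2]))
    H=box(P,d,.2,.7,-.4,-.15,.004,.15)
    for a,b in [(.005,.016),(.03,.07),(.06,.075),(.075,.11)]:
        q=H[(H[:,2]>a)&(H[:,2]<b)]
        if len(q)>3: print("H",a,b,len(q),rect(q[:,:2]),np.round(q.min(0),3),np.round(q.max(0),3))
    print("ram",rect(box(P,d,.25,.5,-.04,.12,.035,.06)[:,:2]),"tongs",rect(box(P,d,.15,.55,.12,.25,.006,.03)[:,:2]))
E
```

```text
top0 table z 0.0004958721842046598
(109, 264) [0.499 0.327 0.031]
(104, 324) [0.406 0.335 0.026]
(115, 204) [0.595 0.321 0.027]
(301, 286) [0.459 0.027 0.005]
(465, 241) [ 0.526 -0.243  0.011]
(480, 168) [ 0.631 -0.25   0.08 ]
(478, 300) [ 0.43  -0.237  0.075]
(217, 290) [0.455 0.164 0.001]
mud 2661 (array([500.6, 333.2]), array([ 32. , 199.7]), 84.33) 0.034655585954896595 (array([499.5, 332.3]), array([ 29. , 194.7]), 84.18)
H 0.005 0.016 5177 (array([ 450.5, -287.8]), array([245.4, 486.2]), 84.12) [ 0.201 -0.396  0.005] [ 0.7   -0.151  0.016]
H 0.03 0.07 923 (array([ 530.9, -240.6]), array([ 73.5, 214.7]), 87.89) [ 0.424 -0.28   0.03 ] [ 0.639 -0.201  0.07 ]
H 0.06 0.075 337 (array([ 529.7, -240.6]), array([ 73.5, 211.7]), 87.89) [ 0.424 -0.28   0.06 ] [ 0.636 -0.201  0.075]
H 0.075 0.11 398 (array([ 530.8, -241. ]), array([ 30.9, 222.4]), 87.31) [ 0.42  -0.261  0.075] [ 0.642 -0.22   0.098]
ram (array([459.4,  29. ]), array([77.6, 77.3]), 88.84) tongs (array([449.5, 162.7]), array([200.1,  55.2]), 1.49)
scene0 table z 0.002176870841106293
mud 2148 (array([423.9, 349.5]), array([ 53.6, 353.7]), 76.8) 0.037420169574052475 (array([500.7, 330.7]), array([ 29.6, 195.9]), 84.53)
H 0.005 0.016 5734 (array([ 449.9, -275.1]), array([499.6, 249.4]), 0.02) [ 0.2   -0.4    0.005] [ 0.7   -0.15   0.016]
H 0.03 0.07 1785 (array([ 528.7, -242.4]), array([ 74.2, 217.1]), 87.61) [ 0.421 -0.282  0.03 ] [ 0.638 -0.203  0.07 ]
H 0.06 0.075 549 (array([ 529. , -242.4]), array([ 74.2, 215.9]), 87.61) [ 0.422 -0.282  0.06 ] [ 0.637 -0.203  0.075]
H 0.075 0.11 405 (array([ 528. , -242.1]), array([ 30.8, 224.2]), 87.52) [ 0.416 -0.262  0.075] [ 0.64  -0.222  0.099]
ram (array([456.7,  27.1]), array([78.2, 79.8]), 85.06) tongs (array([350.5, 186.2]), array([126.3, 399.2]), 89.72)
```

```bash
cat >> h.py <<'E'
from scipy.spatial.transform import Rotation as R
def goal(s,pos,yaw):
    """yaw: direction (deg) of stick length; tool y down, z = jaw axis"""
    R0=R.from_quat(s["tcp_rot"]);best=None
    for k in (0,180):
        a=np.radians(yaw+k);x=np.array([np.cos(a),np.sin(a),0]);y=np.array([0,0,-1.]);z=np.cross(x,y)
        G=R.from_matrix(np.stack([x,y,z],1));rv=(R0.inv()*G).as_rotvec()
        print("k",k,"world delta",np.round(np.array(pos)-s["ee_pos"],4),"tool delta(start)",np.round(R0.inv().apply(np.array(pos)-s["ee_pos"]),4),"(end axes)",np.round(G.inv().apply(np.array(pos)-s["ee_pos"]),4),"rotvec",np.round(rv,4))
E
python3 - <<'E'
from h import *
from rig import env
s=env.sense();print(R.from_quat(s["tcp_rot"]).as_matrix().round(3))
goal(s,[.500,.332,.17],-5.6)
E
```

```text
[[ 0.933 -0.001  0.359]
 [-0.359 -0.002  0.933]
 [-0.    -1.    -0.002]]
k 0 world delta [ 0.3119 -0.1577 -0.1328] tool delta(start) [ 0.3478  0.1328 -0.0351] (end axes) [ 0.3258  0.1328 -0.1265] rotvec [ 0.0021 -0.2691 -0.0006]
k 180 world delta [ 0.3119 -0.1577 -0.1328] tool delta(start) [ 0.3478  0.1328 -0.0351] (end axes) [-0.3258  0.1328  0.1265] rotvec [8.0000e-04 2.8725e+00 3.0000e-03]
```

Emit:
send_rows(rows=[[[0,0,0,0,-0.09,0,-1],[0,0,0,0,-0.09,0,-1],[0,0,0,0,-0.089,0,-1],[0.036,0.014,-0.014,0,0,0,-1],[0.036,0.014,-0.014,0,0,0,-1],[0.036,0.014,-0.014,0,0,0,-1],[0.036,0.014,-0.014,0,0,0,-1],[0.036,0.014,-0.014,0,0,0,-1],[0.036,0.014,-0.014,0,0,0,-1],[0.036,0.014,-0.014,0,0,0,-1],[0.036,0.014,-0.014,0,0,0,-1],[0.036,0.014,-0.014,0,0,0,-1]]], squeeze=100)

```text
time: 1.1
ee_pos: [0.4996, 0.3317, 0.1765]
tcp_rot: [0.706, -0.035, 0.034, -0.706]
contact_force: [-0.2, 0.3, 1.2]
width: 0.0856
```

Emit:
send_rows(rows=[[[0,0,0,0,0,0,-1],[0,0,0,0,0,0,-1],[0,0,0,0,0,0,-1]]])

```text
time: 1.35
ee_pos: [0.4979, 0.3329, 0.1773]
tcp_rot: [0.706, -0.035, 0.034, -0.706]
contact_force: [0.2, -0.1, 0.0]
width: 0.0856
```

Run:
```python
from h import *
from rig import env
s=env.sense();print(s["time"],s["joints"].round(3) if hasattr(s["joints"],'round') else s["joints"],np.round(s["ee_pos"],4))
i=env.get_image("wrist");cv2.imwrite("pics/w1.png",i["pixels"]);P=cloud(i);d=i["depth"]
m=(d>0)&(P[...,2]>.02)&(P[...,2]<.04)&(P[...,1]>.25)
print(rect(P[m][:,:2]),np.percentile(P[m][:,2],[50,90,99]), np.median(P[(d>0)&(P[...,2]<.01)][:,2]))
goal(s,[.500,.332,.077],-5.6)
```

```text
1.35 [4.770e-01 2.490e-01 7.200e-02 1.395e+00 1.000e-03 5.750e-01] [0.4979 0.3329 0.1773]
(array([498.4, 330.9]), array([ 30.2, 199.1]), 84.21) [0.02815984 0.02994746 0.03076096] -0.000504312932283521
k 0 world delta [ 0.0021 -0.0009 -0.1003] tool delta(start) [ 0.0024  0.1003 -0.0006] (end axes) [ 0.0022  0.1003 -0.0006] rotvec [ 0.0005 -0.0006 -0.0021]
k 180 world delta [ 0.0021 -0.0009 -0.1003] tool delta(start) [ 0.0024  0.1003 -0.0006] (end axes) [-0.0022  0.1003  0.0006] rotvec [3.200e-03 3.141e+00 8.000e-04]
```

View pics/w1.png

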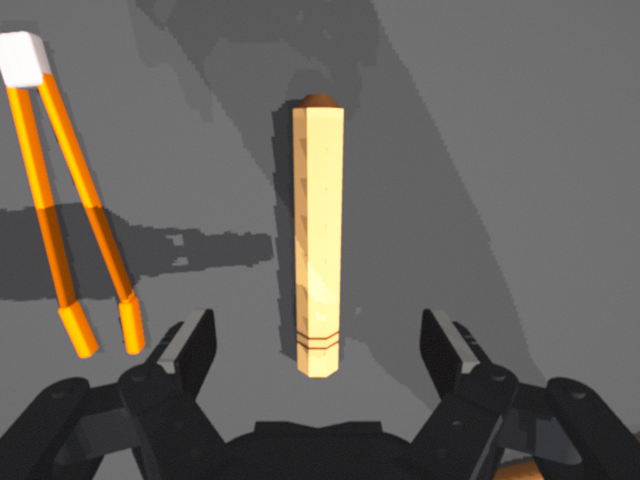

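The wrist view shows the muddler centred between the pads (cols 293-343, rows 95-377). Its position agrees with the top camera to 2 mm. Descending.

Emit:
send_rows(rows=[[[0.001,0.014,-0.001,0,0,0,-1],[0,0.014,0,0,0,0,-1],[0,0.014,0,0,0,0,-1],[0,0.014,0,0,0,0,-1],[0,0.014,0,0,0,0,-1],[0,0.014,0,0,0,0,-1],[0,0.01,0,0,0,0,-1],[0,0.005,0,0,0,0,-1],[0,0,0,0,0,0,-1],[0,0,0,0,0,0,-1]]])

```text
time: 2.23
ee_pos: [0.4991, 0.3325, 0.0795]
tcp_rot: [-0.706, 0.034, -0.034, 0.706]
contact_force: [0.0, -0.1, 0.2]
width: 0.0851
```

Emit:
send_rows(rows=[[[0,0,0,0,0,0,1],[0,0,0,0,0,0,1],[0,0,0,0,0,0,1],[0,0,0,0,0,0,1],[0,0,0,0,0,0,1],[0,0,0,0,0,0,1],[0,0,0,0,0,0,1],[0,0,0,0,0,0,1],[0,0,0,0,0,0,1],[0,0,0,0,0,0,1]]], squeeze=100)

```text
time: 3.07
ee_pos: [0.5, 0.3322, 0.0799]
tcp_rot: [-0.706, 0.034, -0.035, 0.707]
contact_force: [-0.1, -0.4, 5.4]
width: 0.0274
```

Run:
```python
from h import *
from rig import env
for n in ["wrist","scene"]:
    i=env.get_image(n);im=i["pixels"]
    if n=="scene": im=cv2.resize(im[100:340,380:620],(600,600),interpolation=2)
    cv2.imwrite(f"pics/{n}2.png",im)
s=env.sense();print(s["width"],s["contact_force"],s["ee_pos"])
```

```text
0.027879963385495185 [-0.12953874 -0.04083849  5.08509714] [0.49996603 0.33217526 0.07988021]
```

View pics/wrist2.png

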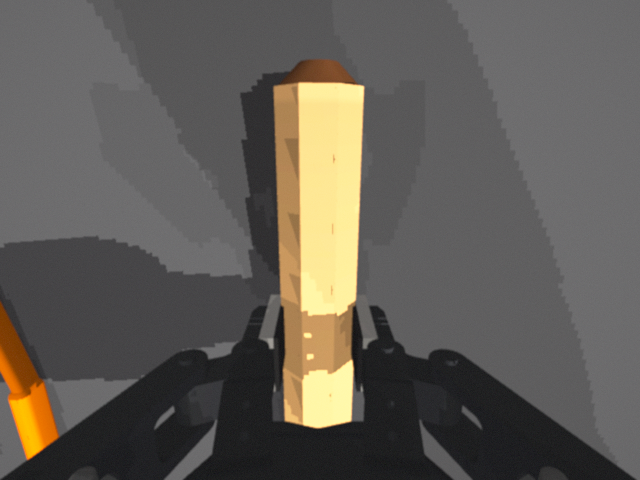

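View pics/scene2.png

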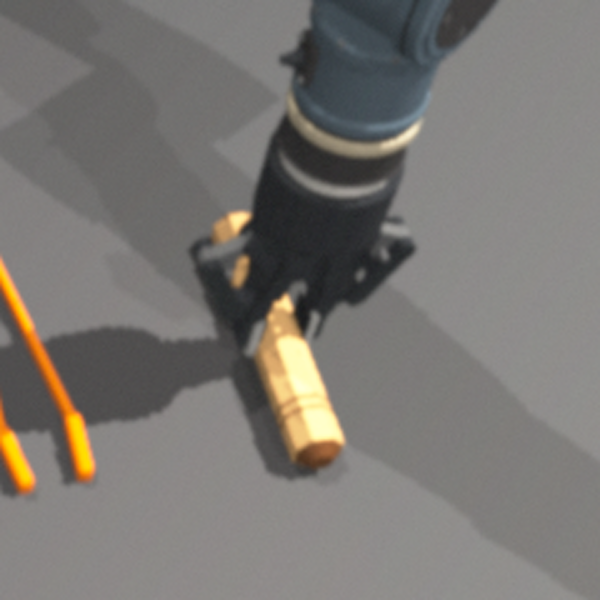

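The pads hold both flats of the muddler near (320,350) in the wrist view. Lifting.

Emit:
send_rows(rows=[[[0,-0.005,0,0,0,0,1],[0,-0.01,0,0,0,0,1],[0,-0.015,0,0,0,0,1],[0,-0.02,0,0,0,0,1],[0,-0.02,0,0,0,0,1],[0,-0.02,0,0,0,0,1],[0,-0.02,0,0,0,0,1],[0,-0.02,0,0,0,0,1],[0,-0.015,0,0,0,0,1],[0,-0.01,0,0,0,0,1],[0,0,0,0,0,0,1],[0,0,0,0,0,0,1]]])

```text
time: 4.17
ee_pos: [0.4994, 0.332, 0.2339]
tcp_rot: [-0.706, 0.034, -0.035, 0.706]
contact_force: [-0.4, 0.0, -1.6]
width: 0.0272
```

```bash
cat > look.py <<'E'
from h import *
from rig import env
import sys
def run(tag):
    s=env.sense();print("t",s["time"],"w",s["width"],"F",np.round(s["contact_force"],2),np.round(s["ee_pos"],4),"j",np.round(s["joints"],2))
    i=env.get_image("wrist");cv2.imwrite(f"pics/w_{tag}.png",i["pixels"]);P=cloud(i);T=R.from_quat(s["tcp_rot"]).as_matrix()
    Q=(P-s["ee_pos"])@T; d=i["depth"]
    m=(d>0)&(abs(Q[...,2])<.02)&(Q[...,1]>.02)&(Q[...,1]<.1)
    q=Q[m]; 
    # ahead-of-pads part: top flat
    f=q[(abs(q[:,2])<.005)]
    b=np.linspace(-.11,.11,12)
    for a,c in zip(b[:-1],b[1:]):
        k=f[(f[:,0]>a)&(f[:,0]<c)]
        if len(k)>5: print(f"tool x {a:.2f}..{c:.2f} y {np.median(k[:,1]):.4f} n{len(k)}")
    w=q[(q[:,0]>.02)|(q[:,0]<-.02)]
    print("rect tool xz",rect(q[:,[0,2]]),rect(w[:,[0,2]]),q[:,0].min(),q[:,0].max())
    return s,i,P
if __name__=="__main__": run(sys.argv[1])
E
python3 look.py a
```

```text
t 4.1667 w 0.027228605591741006 F [-0.37  0.01 -1.63] [0.4994 0.332  0.2339] j [0.47 0.24 0.17 1.5  0.   0.57]
tool x -0.11..-0.09 y 0.0534 n1047
tool x -0.09..-0.07 y 0.0503 n2034
tool x -0.07..-0.05 y 0.0503 n1740
tool x -0.05..-0.03 y 0.0503 n1490
tool x -0.03..-0.01 y 0.0504 n1303
tool x -0.01..0.01 y 0.0504 n1130
tool x 0.01..0.03 y 0.0504 n978
tool x 0.03..0.05 y 0.0505 n532
rect tool xz (array([-27.1,   0.3]), array([ 40., 148.]), 88.85) (array([-27. ,  -1.3]), array([ 30.3, 148.2]), 89.82) -0.10106344081329065 0.04718877102628667
```

View pics/w_a.png

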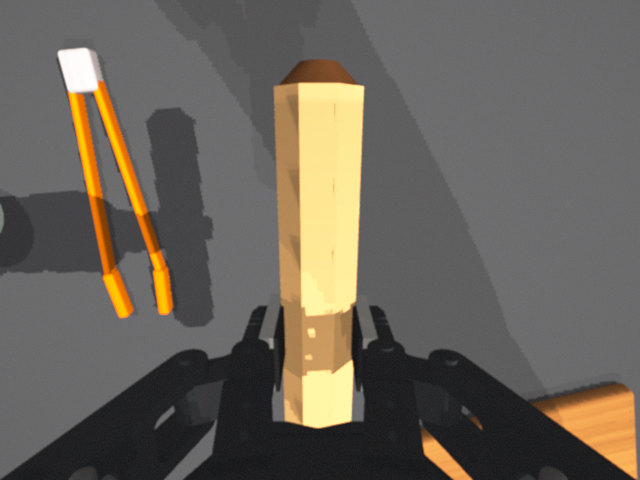

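The muddler is held level and straight, with its axis at tool y = 65 mm and one end at tool x = -101 mm. Next, move over the holder.

Run:
```python
from h import *
from rig import env
goal(env.sense(),[.5305,-.2415,.245],-2.3)
```

```text
k 0 world delta [ 0.0316 -0.5732  0.0122] tool delta(start) [ 0.0874 -0.0118 -0.5674] (end axes) [ 0.0545 -0.0122 -0.5715] rotvec [ 0.0009 -0.0576 -0.0015]
k 180 world delta [ 0.0316 -0.5732  0.0122] tool delta(start) [ 0.0874 -0.0118 -0.5674] (end axes) [-0.0545 -0.0122  0.5715] rotvec [2.3000e-03 3.0839e+00 1.4000e-03]
```

Emit:
send_rows(rows=[[[0,-0.012,0,0,-0.058,0,1],[0.001,0,-0.01,0,0,0,1],[0.002,0,-0.02,0,0,0,1],[0.003,0,-0.03,0,0,0,1],[0.003,0,-0.03,0,0,0,1],[0.003,0,-0.03,0,0,0,1],[0.003,0,-0.03,0,0,0,1],[0.003,0,-0.03,0,0,0,1],[0.003,0,-0.03,0,0,0,1],[0.003,0,-0.03,0,0,0,1],[0.003,0,-0.03,0,0,0,1],[0.003,0,-0.03,0,0,0,1]]])

```text
time: 5.22
ee_pos: [0.5163, 0.029, 0.2443]
tcp_rot: [0.707, -0.016, 0.014, -0.707]
contact_force: [0.4, -1.1, -1.2]
width: 0.0275
```

Emit:
send_rows(rows=[[[0.003,0,-0.03,0,0,0,1],[0.003,0,-0.03,0,0,0,1],[0.003,0,-0.03,0,0,0,1],[0.003,0,-0.03,0,0,0,1],[0.003,0,-0.03,0,0,0,1],[0.003,0,-0.03,0,0,0,1],[0.003,0,-0.03,0,0,0,1],[0.003,0,-0.03,0,0,0,1],[0.001,0,-0.02,0,0,0,1],[0,0,-0.011,0,0,0,1],[0,0,0,0,0,0,1],[0,0,0,0,0,0,1]]])

```text
time: 6.22
ee_pos: [0.5308, -0.2405, 0.2448]
tcp_rot: [-0.706, 0.015, -0.014, 0.708]
contact_force: [0.4, 0.9, -1.9]
width: 0.0272
```

Emit:
send_rows(rows=[[[0,0,0,0,0,0,1],[0,0,0,0,0,0,1]]])

```text
time: 6.38
ee_pos: [0.5316, -0.2393, 0.2459]
tcp_rot: [-0.707, 0.014, -0.013, 0.707]
contact_force: [0.1, -0.3, -1.9]
width: 0.0273
```

Run:
```python
from look import *
s,i,P=run("b")
d=i["depth"]
for a,b in [(.004,.016),(.06,.075),(.075,.11)]:
    m=(d>0)&(P[...,2]>a)&(P[...,2]<b)&(P[...,0]>.35)&(abs(P[...,1]+.24)<.06); print(a,m.sum(),rect(P[m][:,:2]),P[m].min(0).round(3),P[m].max(0).round(3))
goal(s,[.5305,-.2415,.15],-2.3)
for n in ["scene","top"]:
    i=env.get_image(n);cv2.imwrite(f"pics/{n}_b.png",i["pixels"]);np.savez(f"{n}_b.npz",**i)
```

```text
t 6.3833 w 0.02726837378426334 F [ 0.14 -0.28 -1.87] [ 0.5316 -0.2393  0.2459] j [-0.54  0.19  0.14  1.52  0.   -0.5 ]
tool x -0.11..-0.09 y 0.0533 n1058
tool x -0.09..-0.07 y 0.0503 n2038
tool x -0.07..-0.05 y 0.0503 n1726
tool x -0.05..-0.03 y 0.0504 n1510
tool x -0.03..-0.01 y 0.0503 n1292
tool x -0.01..0.01 y 0.0504 n1142
tool x 0.01..0.03 y 0.0505 n971
tool x 0.03..0.05 y 0.0505 n526
rect tool xz (array([-27. ,   0.6]), array([ 39.9, 148. ]), 87.39) (array([-26.7,  -1.2]), array([ 30.2, 148.6]), 89.83) -0.10102938608448396 0.04764771584818483
0.004 1034 (array([ 503.1, -242.7]), array([ 69.7, 197.9]), 87.39) [ 0.403 -0.282  0.006] [ 0.6   -0.204  0.012]
0.06 289 (array([ 467.1, -240.8]), array([73.5, 11.6]), 87.26) [ 0.46  -0.277  0.06 ] [ 0.474 -0.204  0.067]
0.075 41 (array([ 419.2, -251.6]), array([4.1, 3.6]), 88.21) [ 0.417 -0.254  0.092] [ 0.421 -0.249  0.095]
k 0 world delta [-0.0011 -0.0022 -0.0959] tool delta(start) [-0.001   0.0959 -0.0023] (end axes) [-0.001   0.0959 -0.0022] rotvec [-0.0007  0.0019 -0.0003]
k 180 world delta [-0.0011 -0.0022 -0.0959] tool delta(start) [-0.001   0.0959 -0.0023] (end axes) [0.001  0.0959 0.0022] rotvec [-4.0000e-04 -3.1397e+00  1.1000e-03]
```

View pics/w_b.png

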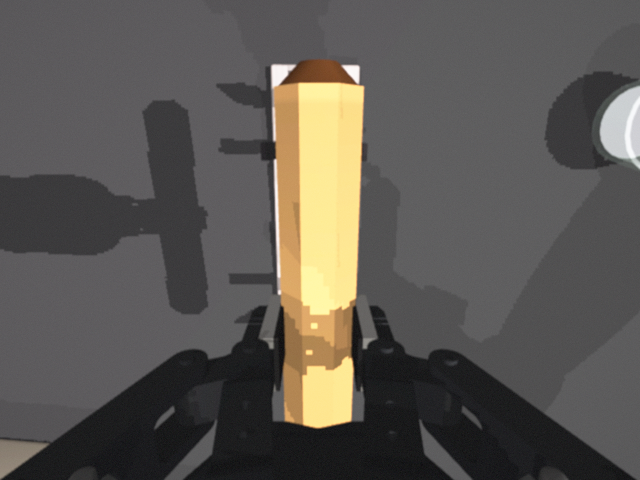

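View pics/scene_b.png

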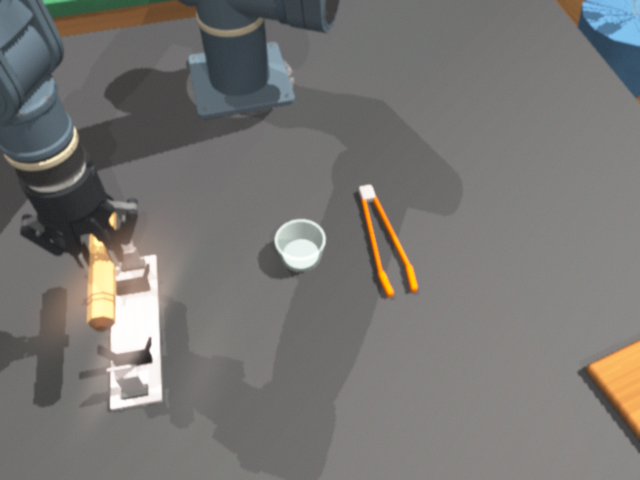

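View pics/top_b.png

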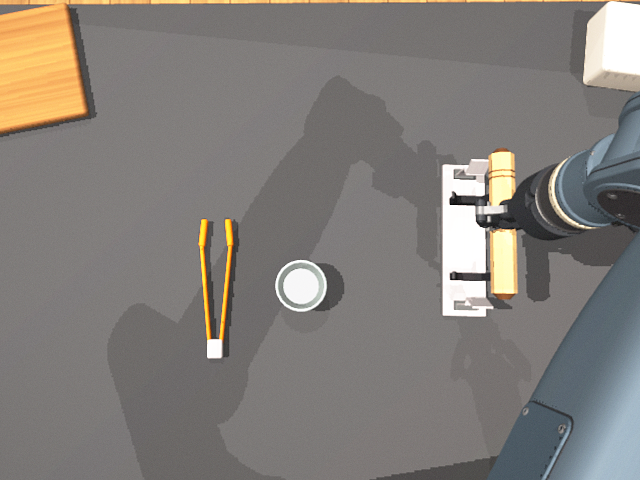

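The views agree that the seat is at about (0.529, -0.242) with a yaw of about -2.4°. In the wrist view the saddle is at row 150 and the base edge at (315,66). Next: correct by 2-3 mm and descend to just above the clips.

Emit:
send_rows(rows=[[[-0.0015,0.005,-0.0025,0,0,0,1],[0,0.01,0,0,0,0,1],[0,0.015,0,0,0,0,1],[0,0.018,0,0,0,0,1],[0,0.018,0,0,0,0,1],[0,0.015,0,0,0,0,1],[0,0.008,0,0,0,0,1],[0,0.004,0,0,0,0,1],[0,0,0,0,0,0,1],[0,0,0,0,0,0,1],[0,0,0,0,0,0,1]]])

```text
time: 7.45
ee_pos: [0.5306, -0.2436, 0.1542]
tcp_rot: [0.707, -0.013, 0.015, -0.707]
contact_force: [-1.1, 0.1, -0.9]
width: 0.0274
```

Run:
```python
from look import *
s,i,P=run("c")
goal(s,[.530,-.242,.115],-2.4)
i=env.get_image("scene");cv2.imwrite("pics/scene_c.png",cv2.resize(i["pixels"][200:420,20:240],(600,600),interpolation=2))
i=env.get_image("top");cv2.imwrite("pics/top_c.png",cv2.resize(i["pixels"][130:340,380:590],(600,600),interpolation=2))
P=cloud(i);d=i["depth"]
m=(d>0)&(P[...,2]>.08)&(P[...,2]<.115)&(P[...,0]>.38)&(P[...,0]<.7)&(abs(P[...,1]+.24)<.022);print(m.sum(),rect(P[m][:,:2]))
```

```text
t 7.45 w 0.027401414916061045 F [-1.07  0.06 -0.89] [ 0.5306 -0.2436  0.1542] j [-0.55  0.22 -0.01  1.34 -0.   -0.51]
tool x -0.11..-0.09 y 0.0581 n1949
tool x -0.09..-0.07 y 0.0503 n2037
tool x -0.07..-0.05 y 0.0503 n1733
tool x -0.05..-0.03 y 0.0503 n1500
tool x -0.03..-0.01 y 0.0504 n1301
tool x -0.01..0.01 y 0.0504 n1136
tool x 0.01..0.03 y 0.0504 n983
tool x 0.03..0.05 y 0.0505 n521
rect tool xz (array([-33. ,   0.1]), array([ 40., 160.]), 89.76) (array([-33.2,  -1.1]), array([ 31.6, 160.1]), 89.19) -0.11309367218557295 0.047040642858293256
k 0 world delta [-0.0006  0.0016 -0.0392] tool delta(start) [-0.0007  0.0392  0.0016] (end axes) [-0.0006  0.0392  0.0016] rotvec [0.0011 0.0021 0.0019]
k 180 world delta [-0.0006  0.0016 -0.0392] tool delta(start) [-0.0007  0.0392  0.0016] (end axes) [ 0.0006  0.0392 -0.0016] rotvec [ 2.9000e-03 -3.1395e+00 -1.7000e-03]
2669 (array([ 530.9, -239.1]), array([ 39. , 221.9]), 88.49)
```

View pics/scene_c.png

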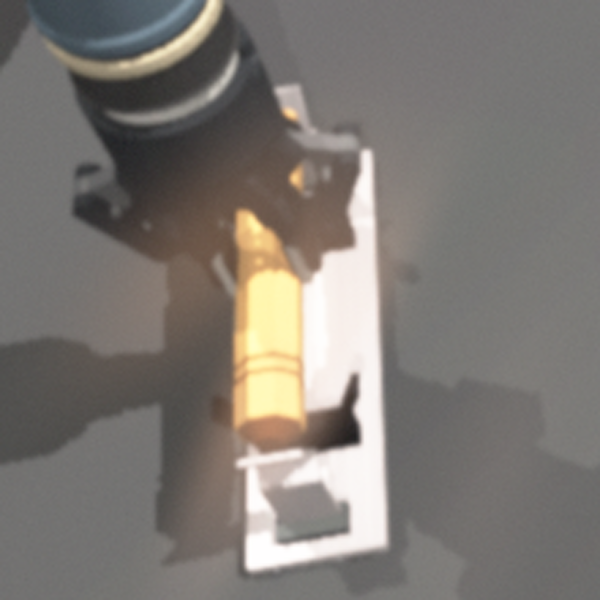

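View pics/top_c.png

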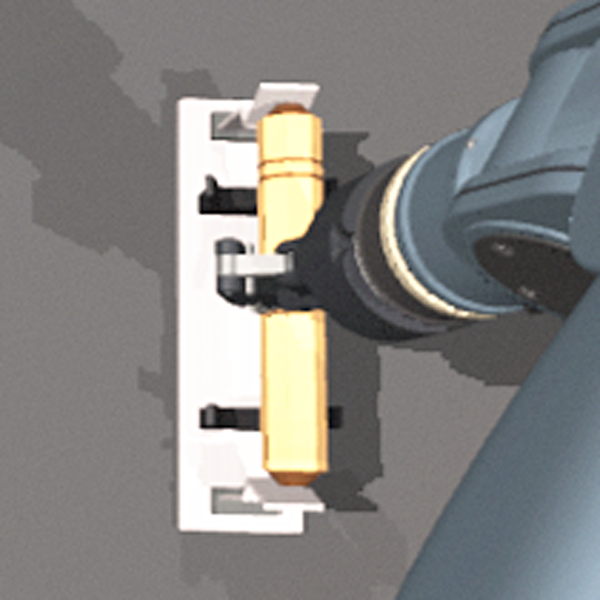

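View pics/w_c.png

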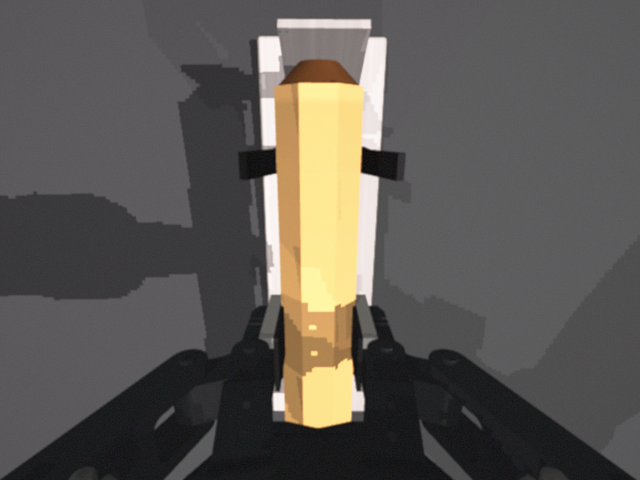

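In the wrist view the clip's centre is at col 324 and the muddler's at col 320, so shift about 1.5 mm towards +y and press.

Emit:
send_rows(rows=[[[-0.0006,0,0.0016,0,0.002,0,1],[0,0.003,0,0,0,0,1],[0,0.003,0,0,0,0,1],[0,0.003,0,0,0,0,1],[0,0.003,0,0,0,0,1],[0,0.003,0,0,0,0,1],[0,0,0,0,0,0,1]]], squeeze=120)

```text
time: 8.18
ee_pos: [0.5303, -0.2422, 0.1392]
tcp_rot: [0.708, -0.014, 0.016, -0.706]
contact_force: [0.5, -0.8, 4.3]
width: 0.0269
```

Emit:
send_rows(rows=[[[0,0.003,0,0,0,0,1],[0,0.003,0,0,0,0,1],[0,0.003,0,0,0,0,1],[0,0.003,0,0,0,0,1],[0,0,0,0,0,0,1]]])

```text
time: 8.6
ee_pos: [0.5297, -0.2422, 0.1263]
tcp_rot: [0.708, -0.014, 0.015, -0.706]
contact_force: [-0.5, -0.5, 2.7]
width: 0.0268
```

```bash
python3 look.py d
```

```text
t 8.6 w 0.02677847395669447 F [-0.51 -0.46  2.65] [ 0.5297 -0.2422  0.1263] j [-0.54  0.23 -0.06  1.29 -0.   -0.5 ]
tool x -0.11..-0.09 y 0.0533 n2463
tool x -0.09..-0.07 y 0.0505 n2031
tool x -0.07..-0.05 y 0.0505 n1739
tool x -0.05..-0.03 y 0.0504 n1501
tool x -0.03..-0.01 y 0.0504 n1302
tool x -0.01..0.01 y 0.0504 n1128
tool x 0.01..0.03 y 0.0505 n991
tool x 0.03..0.05 y 0.0505 n521
rect tool xz (array([-22.8,  -0. ]), array([180.4,  40. ]), 0.0) (array([-22.8,   0. ]), array([180.4,  40. ]), 0.0) -0.11301828106836864 0.06741782164778126
```

View pics/w_d.png

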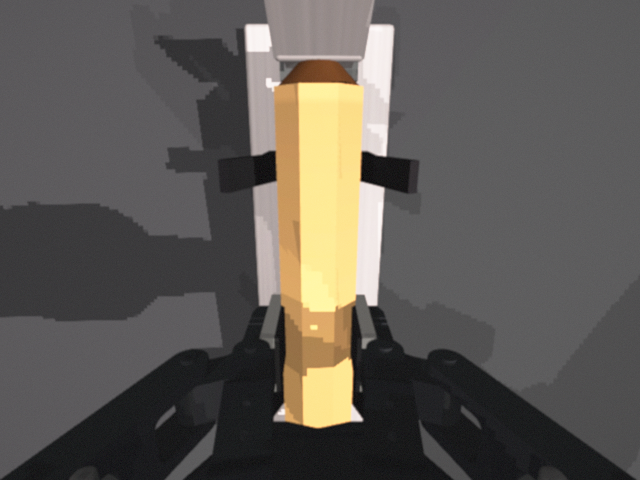

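The muddler is level between the clips and entering the saddles, with its centre at about 61 mm. Continuing.

Emit:
send_rows(rows=[[[0,0.003,0,0,0,0,1],[0,0.003,0,0,0,0,1],[0,0.003,0,0,0,0,1],[0,0,0,0,0,0,1]]])

```text
time: 8.98
ee_pos: [0.5289, -0.241, 0.1151]
tcp_rot: [-0.706, 0.015, -0.014, 0.708]
contact_force: [0.9, -0.0, -2.3]
width: 0.0268
```

Emit:
send_rows(rows=[[[0,0.002,0,0,0,0,1],[0,0,0,0,0,0,1],[0,0,0,0,0,0,1]]])

```text
time: 9.23
ee_pos: [0.5291, -0.2411, 0.115]
tcp_rot: [-0.707, 0.015, -0.014, 0.707]
contact_force: [-1.0, 1.0, 3.6]
width: 0.0265
```

```bash
python3 look.py e
```

```text
t 9.2333 w 0.026459044817615376 F [-1.05  1.04  3.62] [ 0.5291 -0.2411  0.115 ] j [-0.54  0.24 -0.07  1.27  0.   -0.5 ]
tool x -0.11..-0.09 y 0.0362 n3445
tool x -0.09..-0.07 y 0.0505 n2036
tool x -0.07..-0.05 y 0.0505 n1726
tool x -0.05..-0.03 y 0.0505 n1503
tool x -0.03..-0.01 y 0.0504 n1289
tool x -0.01..0.01 y 0.0505 n1145
tool x 0.01..0.03 y 0.0505 n967
tool x 0.03..0.05 y 0.0504 n531
rect tool xz (array([-20.1,   0. ]), array([ 40., 175.]), 90.0) (array([-20.1,  -0. ]), array([ 40., 175.]), 90.0) -0.10762989153719975 0.0673981797317986
```

View pics/w_e.png

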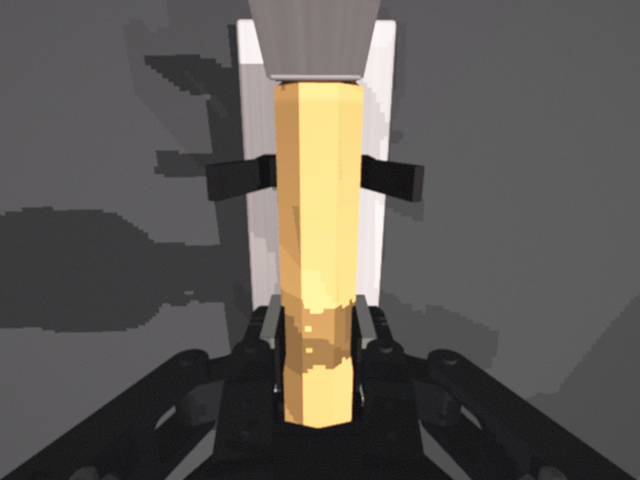

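The near clip's ridge (row 77) now closes over the dark end, so that end has snapped in. One more small press will confirm the muddler is on the saddle floor.

Emit:
send_rows(rows=[[[0,0.002,0,0,0,0,1],[0,0.001,0,0,0,0,1],[0,0,0,0,0,0,1]]])

```text
time: 9.53
ee_pos: [0.5291, -0.2411, 0.1149]
tcp_rot: [-0.707, 0.015, -0.015, 0.707]
contact_force: [-6.2, 3.6, 15.2]
width: 0.0269
```

The TCP stayed at z = 0.115 while the force rose to 15 N, so the muddler is bottomed. Unloading and opening.

Emit:
send_rows(rows=[[[0,-0.003,0,0,0,0,1],[0,0,0,0,0,0,-0.5],[0,0,0,0,0,0,-1],[0,0,0,0,0,0,-1],[0,0,0,0,0,0,-1],[0,0,0,0,0,0,-1],[0,0,0,0,0,0,-1],[0,0,0,0,0,0,-1],[0,0,0,0,0,0,-1],[0,0,0,0,0,0,-1]]])

```text
time: 10.37
ee_pos: [0.5295, -0.2416, 0.1149]
tcp_rot: [0.707, -0.015, 0.015, -0.707]
contact_force: [0.2, -0.2, 0.1]
width: 0.085
```

Emit:
send_rows(rows=[[[0,-0.005,0,0,0,0,-1],[0,-0.01,0,0,0,0,-1],[0,-0.02,0,0,0,0,-1],[0,-0.02,0,0,0,0,-1],[0,-0.02,0,0,0,0,-1],[0,-0.02,0,0,0,0,-1],[0,-0.02,0,0,0,0,-1],[0,-0.01,0,0,0,0,-1],[0,0,0,0,0,0,-1],[0,0,0,0,0,0,-1]]])

```text
time: 11.2
ee_pos: [0.5298, -0.2418, 0.2408]
tcp_rot: [0.707, -0.014, 0.015, -0.707]
contact_force: [0.0, -0.1, -1.2]
width: 0.0855
```

Run:
```python
from h import *
from rig import env
s=env.sense();print(s["time"],s["width"],np.round(s["ee_pos"],3),np.round(s["contact_force"],1))
for n in ["wrist","scene","top"]:
    i=env.get_image(n);im=i["pixels"];P=cloud(i);d=i["depth"]
    m=(d>0)&(P[...,2]>.055)&(P[...,2]<.075)&(abs(P[...,1]+.242)<.018)&(abs(P[...,0]-.53)<.088)
    m&=(im[...,2].astype(int)-im[...,0]>50)
    q=P[m];t=q[q[:,2]>np.percentile(q[:,2],80)-.002] if len(q) else q
    print(n,len(q),rect(q[:,:2]),np.percentile(q[:,2],[50,90]).round(4))
    if n=="scene": im=cv2.resize(im[200:420,20:240],(600,600),interpolation=2)
    cv2.imwrite(f"pics/{n}_f.png",im)
```

```text
11.2 0.08548694324645033 [ 0.53  -0.242  0.241] [ 0.  -0.1 -1.2]
wrist 8391 (array([ 530. , -242.9]), array([ 30. , 176.7]), 87.53) [0.0629 0.065 ]
scene 2308 (array([ 530. , -241.4]), array([ 31.1, 176.3]), 87.85) [0.0652 0.068 ]
top 770 (array([ 530.2, -240. ]), array([ 31. , 175.8]), 87.9) [0.0625 0.0661]
```

View pics/wrist_f.png

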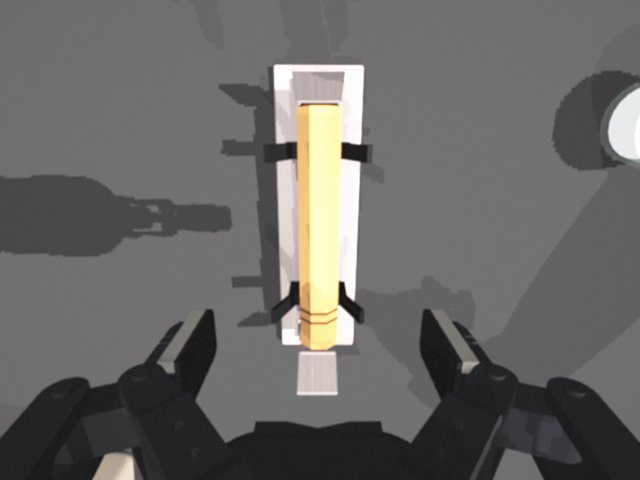

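View pics/scene_f.png

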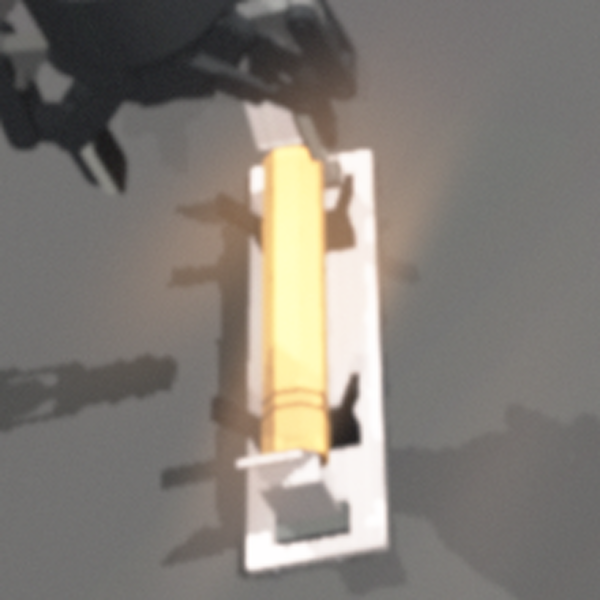

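View pics/top_f.png

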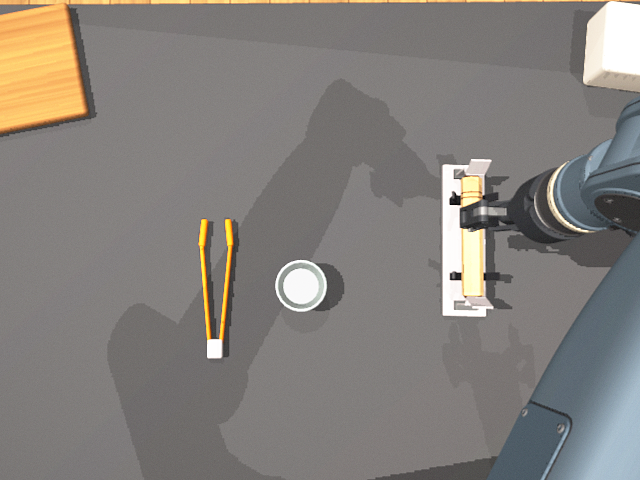

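The muddler lies between both clips in all three views (wrist: rows 103-350, cols 297-341). Its top is at about 65 mm, the tongs and ramekin have not moved, and the gripper is clear. Handing in.

```bash
python3 -c "
from rig import env
env.job_done()"
```

```text
the job is handed in; nothing more can be done
```

The muddler is snapped into the holder between both clips, and the job was handed in at about 11.4 s of the 38 s allowed. I gripped it across the middle, carried it over the holder, pressed it straight down, released it and backed off about 126 mm.

**Seating:** at the end of the press the arm stopped moving while the upward force rose to 15 N, so the muddler was on the saddle floor. After release its top was at about 65 mm, which puts its centre at about 50 mm, the seat height.

**Alignment:** its centre is about 1–2 mm from the seat position I estimated from the images. Its length is within about 1° of the holder's. The three cameras differed by up to 3 mm sideways and in height, which is roughly calibration error.

**Bystanders:** the tongs and ramekin appear at the same pixels as at the start, and nothing was touching the gripper after it backed off.

**Disagreeing reading:** the gripper reported about 27 mm opening on the 30 mm stick. The grip held without visible slip, so I did not regrip.

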